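# Test the door gaps of the worktop cupboard with a gap gauge

## Robot

A 7-joint arm with a two-finger parallel gripper is mounted at the origin on a cart in front of the work surface, level with it; the furniture and walls round the work are solid. World frame = base frame: x ahead of the robot, y to its left, z up, the work surface at z = 0. Lengths are in mm, angles in rad, forces in N, time in s.
With the tool pointing down it reaches from about 400 to 900 mm from the base axis. Payload 5.6 kg.
Tool frame: the origin (TCP) lies between the finger pads; the fingertips stand robot.finger_overhang ahead of it and the grasp point (between the pads) lies 3 mm ahead of it (robot.finger_overhang is the distance from the TCP to the fingertips, in mm); z points along the fingers, y is the line along which they close (so a half turn about z gives the same grasp; the last joint's range is limited). The gripper opens to 92 mm and grips with 3 to 60 N. Pads are 20 mm wide; open, the fingers measure 128 mm over their backs; the gripper's body (75 mm by 189 mm) begins 69 mm behind the grasp point.
Start: joints at [-1.16, 0.468, -0.012, 1.603, 0.006, 1.071, -0.056], TCP at [284.989, 584.2, 236.592] pointing down, gripper open.
Joint ranges: [-2.53, 2.53], [-0.31, 2.02], [-1.57, 1.55], [0.28, 2.44], [-1.29, 4.43], [0.15, 1.84], [-2.92, 2.92]. Speed limits (rad/s): [2.57, 2.57, 3.14, 3.14, 3.14, 3.14, 3.14].

## Interface

Orientations are given as a rotation vector (axis times angle).
In Python, from cell import robot, camrig, status, kinematics gives the robot as it stands (robot), with the cameras (camrig), the readings (status) and the kinematics (kinematics). Calls block until the motion is done:
- robot.movep(position, orientation): joint-space move of the TCP to a pose.
- robot.servo_line(position, feed=150, rotation=None): straight line of the TCP; rotation=None keeps the orientation; feed is the mean speed in mm/s.
- robot.goto_joints(angles): joint-space move.
- robot.grip(opening, newtons=None): opening from 0.0 (shut) to 1.0 (fully open); newtons is the grip in N (None keeps the last); returns when the fingers have stopped.
- robot.hold(seconds).
- kinematics.ik(position, orientation): joint angles nearest the present ones, or None.
- camrig.read_camera(name): name is "scene" or "top" or "wrist"; returns the picture (420x560x3 uint8, red, green, blue); there is no depth.
- camrig.camera_info(name): a dict with "camera_matrix" (3x3 intrinsics, pixels), "k1" (the pictures are not rectified: a ray, as slopes to the right and down, at radius r is drawn at 1 + k1 r^2 times it, then the intrinsics apply), "R" (3x3) and "t" (3): a world point X has camera coordinates R X + t. Camera axes: x right, y down, z forward; pixel columns grow to the right and rows downward; lengths in mm; the calibration is good to about 2 mm. A picture is of the moment at which its call begins: read the wrist's pose just before it. camera_info takes no time and is no camera call; for the wrist camera it gives the pose at the moment of the call.
A pose or a line that the arm cannot do raises robot.IKError and nothing moves.
- robot.job_done(): hands the job in; it is judged then, once.
Readings, each from a call of its own:
- status.read_t(): time.
- status.read_joints(): joint angles.
- status.read_joint_velocities(): joint speeds.
- status.read_joint_torque(): joint torques, N m.
- status.read_tcp_pos(): TCP position.
- status.read_tcp_rot(): TCP orientation.
- status.read_contact_force(): force on the tool from outside, world axes, zero at the start.
- status.read_wrist_torque(): the same for the moment, N m.
- status.read_grip_width(): opening from 0.0 (shut) to 1.0 (fully open).
- status.read_grip_force(): force on a finger pad.
Only numpy, scipy, OpenCV 4.12 (cv2) and the standard library are available. Lean on these libraries where they do the work, as an engineer would, in place of code of your own. Each camera call takes 0.05 s, during which the arm holds its last target. There are 200 camera calls.

## Task

One door of the small cupboard has dropped on its hinges. Pick up the gap gauge, keep it flat on the worktop and try its blade in the gap under the left door first, then under the right door, without forcing it where it jams. Finally leave the gauge lying in the gap that it fits, pushed home until its cross stop is at the door, and let go; leave the other things where they are.

Things in the scene. Friction and masses are not known exactly. Their poses are not given: they have to be found in the camera images.
- gauge: Loose gap gauge, about 0.18 kg: flat steel blade 180 long, 36 wide, 5 thick, lying on the worktop, with an upright grey grip block on its rear and a grey cross stop. Origin on the underside below the middle of the grip; +x along the blade to its tip, z up. Grip: x -40 to +40, 24 wide in y, top at z 52; take it from above across the 24 mm.
- gauge_stop (a point): Foot of the front face of the gauge's cross stop (36 wide, top 20 above the underside), at x 88 on the gauge's underside. From here 52 mm of bare blade run on to the tip.
- gauge_tip (a point): Middle of the blunt tip edge of the gauge's blade, on its underside; 140 mm along +x from the gauge's origin.
- cupboard: Fixed plywood cupboard, 320 wide, 140 deep, 190 high, no floor, two shut white doors side by side facing the robot. Origin at worktop height in the middle of the doors' front plane; +x into the cupboard, +y to the left seen from the robot, z up. Side walls 15 thick stand on the worktop; empty for 110 mm behind the 16 mm doors. Ahead of the plane: top board 9 mm, knobs 19 mm (130 to 150 high).
- left_gap (a point): Point on the worktop under the front face of the left door (from the robot), in the middle of its 142 mm width; cupboard frame (0, +73, 0). The gap is 10 mm high under one door and 2 mm under the other, dropped one; which is which changes. The 5 mm blade slides freely under the first and stops dead at the edge of the other.
- right_gap (a point): The same for the right door; cupboard frame (0, -73, 0).
- door_a: One of the two doors, fixed, either left or right, 142 wide, 16 thick. Origin at worktop height under the middle of its front face, at left_gap or right_gap.
- door_b: The other door, same size; fixed.
- masking_tape: Roll of masking tape lying flat, 98 across, 25 high, on the left; bystander. Origin at the centre of its underside.
- scoop: Small measuring scoop, 89x99x38, on the left; bystander. Origin at the centre of its underside.
- tape_measure: Yellow tape measure, 77x35x56, on the right; bystander. Origin at the centre of its underside.

How it is judged (in metres and radians):
On the way, in this order (a step that is already met when the one before it is completed fails the run):
1. the blade's tip, down on the worktop, is brought up to the front edge of the left door (to within 4 mm) or under it (y of gauge_tip in the frame of cupboard between 0.02 and 0.125 m and x of gauge_tip in the frame of cupboard between -0.004 and 0.08 m and height (world z) of gauge_tip below 0.012 m), for 0.1 s.
2. then the same at the right door (y of gauge_tip in the frame of cupboard between -0.125 and -0.02 m and x of gauge_tip in the frame of cupboard between -0.004 and 0.08 m and height (world z) of gauge_tip below 0.012 m), for 0.1 s.
At the end, for the whole second after the job is handed in: The gauge lies flat and at rest with its tip at least 40 mm behind the doors' front plane, between the cupboard's side walls (home is 52 mm, stop at the door), its blade within 20 degrees of square to the doors; only the gap that fits allows this (x of gauge_tip in the frame of cupboard between 0.04 and 0.075 m and y of gauge_tip in the frame of cupboard between -0.135 and 0.135 m and height (world z) of gauge_tip below 0.008 m and angle between gauge's own z axis and vertical below 0.08 rad and angle between the x axis of gauge and the x axis of cupboard, either way round below 0.35 rad and linear speed of gauge below 0.02 m/s); the robot touches nothing.
It fails at once if a bystander is moved by more than 30 mm (distance of any of masking_tape, scoop, tape_measure from where it was at the start of the episode above 0.03 m).
It fails at once if the gauge is forced against a door with more than 40 N (contact force between gauge and door_a above 40 N or contact force between gauge and door_b above 40 N).
It also fails if it takes over 67 s, if anything falls off the work surface, if the arm or the gripper's body presses on something with over 40 N, if the wrist force passes 120 N, or if a joint passes its speed limit or range.

## Working session

There is one attempt and no reset: what is moved stays moved. The work goes in short steps, each a Python script; the robot and the scene stay as the last script left them, time stands still between calls to the robot, and variables do not carry over. Pictures are saved under pics/ and viewed, at most 10 in all, crops included, and the job is handed in when it is done.

```bash
mkdir -p pics
python3 - <<'E'
from cell import robot, camrig, status, kinematics
import cv2,numpy as np
for n in("scene","top"):
    im=camrig.read_camera(n); cv2.imwrite(f"pics/{n}0.png",im[:,:,::-1])
    i=camrig.camera_info(n); print(n,i)
print(status.read_t(),robot.finger_overhang,status.read_tcp_rot())
E
```

```text
scene {'camera_matrix': array([[452.06911593,   0.        , 286.47939936],
       [  0.        , 452.06911593, 220.0272481 ],
       [  0.        ,   0.        ,   1.        ]]), 'k1': -0.008723684625354708, 'R': array([[ 0.52782132, -0.8493313 , -0.00640255],
       [-0.65240113, -0.40058824, -0.64335202],
       [ 0.54385423,  0.34375194, -0.76554372]]), 't': array([-348.04602482,  396.67737402,  917.95530872])}
top {'camera_matrix': array([[444.89434429,   0.        , 280.79312523],
       [  0.        , 444.89434429, 209.31955928],
       [  0.        ,   0.        ,   1.        ]]), 'k1': -0.07359565023115189, 'R': array([[ 0.32802147, -0.94466886, -0.00163251],
       [-0.8794299 , -0.30473628, -0.36570322],
       [ 0.34497096,  0.12139418, -0.93073008]]), 't': array([-205.04026866,  528.19192429, 1046.11054018])}
0.1 22.0 [-7.06652253e-01 -3.06080999e+00  2.45534976e-03]
```

View pics/top0.png

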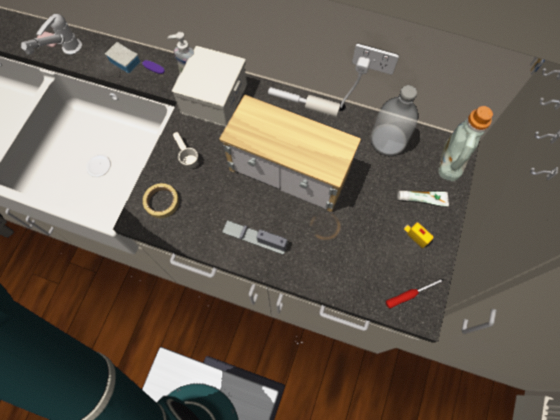

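View pics/scene0.png

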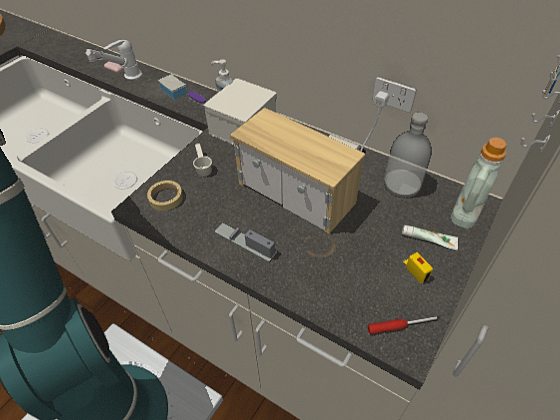

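The pictures show the gauge in top at about (257,237), with the blade tip to the left at (225,230) and the grip on the right. The cupboard is at about (285,160) and its doors face down-left. I'll take enlarged crops next to get exact points.

Run:
```python
import cv2
for n,x,y in(("top",210,140),("scene",205,145)):
    c=cv2.imread(f"pics/{n}0.png")[y:y+120,x:x+160]
    cv2.imwrite(f"pics/{n}0c.png",cv2.resize(cv2.convertScaleAbs(c,alpha=1.5),None,fx=5,fy=5,interpolation=cv2.INTER_CUBIC))
```

```text
(no output)
```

View pics/top0c.png

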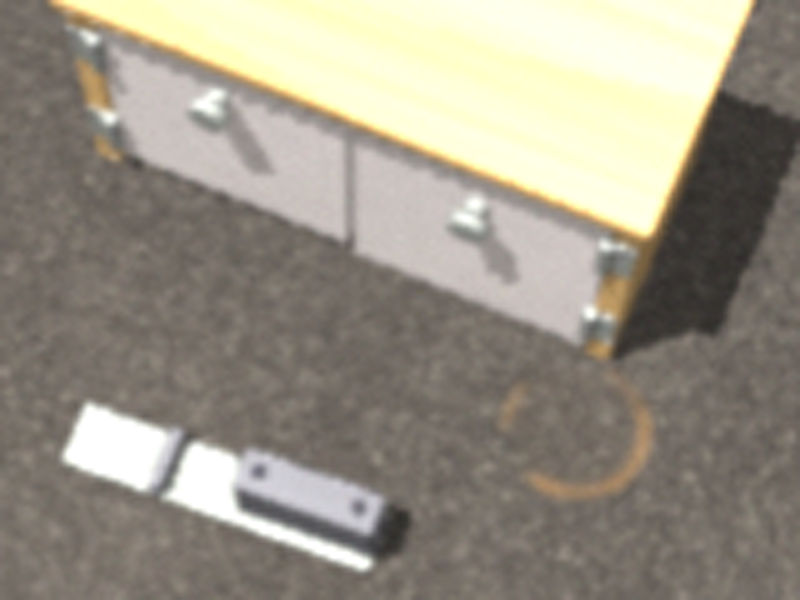

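View pics/scene0c.png

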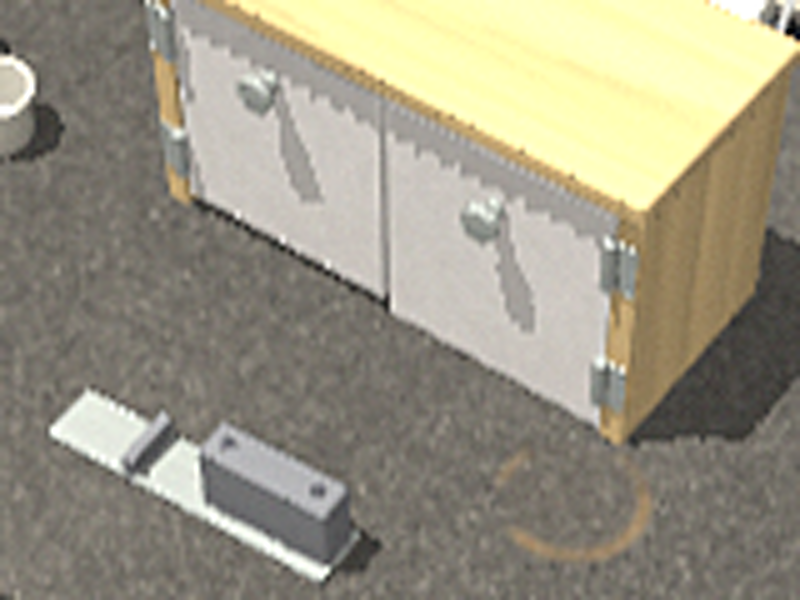

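In the crops the left door shows a dark gap under it (scene crop (190,205) to (385,300)) and the right door looks lower. The wall feet, blade corners and grip-top corners are all readable, so I'll cast them.

```bash
cat > h.py <<'E'
import cv2,numpy as np
def cast(info,px,z):
    K=info["camera_matrix"]; R=info["R"];t=info["t"]
    p=cv2.undistortPoints(np.array(px,float).reshape(-1,1,2),K,np.array([info["k1"],0,0,0.]))[:,0]
    d=np.c_[p,np.ones(len(p))]@R; o=-R.T@t
    return (o+d*((z-o[2])/d[:,2])[:,None])[:,:2]
E
python3 - <<'E'
from cell import robot, camrig, status, kinematics
from h import *
np.set_printoptions(precision=1,suppress=True)
def go(n,off,feet,tip,rear,grip):
    i=camrig.camera_info(n); f=lambda p,z:cast(i,(np.array(p,float)+.5)/5-.5+off,z)
    w=f(feet,0); d=w[0]-w[1]; L=np.hypot(*d); yc=d/L
    print(n,"feet",w.ravel(),L,"mid",w.mean(0),"yaw",np.degrees(np.arctan2(-yc[0],yc[1])))
    t=f(tip,5);r=f(rear,5);g=f(grip,52)
    print("tip",t.ravel(),t.mean(0),"rear",r.ravel(),"grip",g.ravel(),g.mean(0))
    gd=(g[0]+g[3]-g[1]-g[2])/2; print("grip len/yaw",np.hypot(*gd),np.degrees(np.arctan2(gd[1],gd[0])))
    q=t.mean(0)-g.mean(0); print("tip-grip",np.hypot(*q),np.degrees(np.arctan2(q[1],q[0])))
go("top",(210,140),[(97,156),(612,358)],[(88,402),(63,460)],[(370,570)],[(245,450),(388,492),(378,528),(237,485)])
go("scene",(205,145),[(173,199),(620,443)],[(90,388),(50,432)],[(322,580),(358,535)],[(220,424),(350,487),(331,518),(202,455)])
E
```

```text
top feet [ 667.9  175.1  645.1 -145.6] 321.49940412502843 mid [656.5  14.7] yaw -4.077849576890784
tip [522.4 122.2 486.2 122.7] [504.3 122.4] rear [482.5 -57.6] grip [510.3  22.2 513.  -56.8 492.7 -58.2 490.7  19.5] [501.7 -18.3]
grip len/yaw 78.3899686243497 91.73881518778744
tip-grip 140.80188595049512 88.92738704583797
scene feet [ 666.   168.9  642.2 -144.3] 314.0733206721803 mid [654.1  12.3] yaw -4.341255845582201
tip [520.5 119.7 484.4 119.4] [502.5 119.6] rear [480.3 -58.8 513.8 -59.1] grip [507.7  19.9 508.5 -59.1 487.3 -61.5 486.3  16.1] [497.4 -21.2]
grip len/yaw 78.24949803981075 90.70023701885745
tip-grip 140.80573781111028 87.95846004935387
```

```bash
cat >> h.py <<'E'
from scipy.spatial.transform import Rotation as Ro
def rot(deg): return (Ro.from_euler('z',deg,degrees=True)*Ro.from_euler('x',180,degrees=True)).as_rotvec()
C=np.array([655.5,13.5]); YAW=-4.2
def cup(x,y):   # cupboard frame -> world xy
    a=np.radians(YAW); return C+np.array([[np.cos(a),-np.sin(a)],[np.sin(a),np.cos(a)]])@[x,y]
E
python3 - <<'E'
from cell import robot, camrig, status, kinematics
from h import *
np.set_printoptions(precision=2,suppress=True)
print("tape",cast(camrig.camera_info("top"),[(160,200)],12))
for p,z,g in (((500.5,-19),35,89.2),(cup(-180,73),35,YAW),(cup(-180,-73),35,YAW),(cup(-88,73),35,YAW)):
    print(p,kinematics.ik([*p,z],rot(g)))
g=89.2
robot.movep([490,-19,200],rot(g)); robot.grip(0.6)
robot.servo_line([500.5,-19,100],150); robot.servo_line([500.5,-19,35],80)
print(status.read_contact_force())
robot.grip(0,25); robot.hold(.2)
print(status.read_grip_width()*92,status.read_grip_force(),status.read_contact_force(),status.read_tcp_pos(),status.read_t())
im=camrig.read_camera("scene"); cv2.imwrite("pics/s1.png",cv2.resize(im[90:330,120:440,::-1],None,fx=2.5,fy=2.5))
E
```

```text
tape [[513.68 322.95]]
(500.5, -19) [-0.34  0.56  0.38  2.11 -0.39  0.54  0.31]
[481.33  99.49] [-0.66  0.57  0.48  2.13 -0.49  0.55 -1.46]
[470.64 -46.12] [-0.41  0.56  0.53  2.18 -0.55  0.54 -1.1 ]
[573.08  92.75] [-0.61  0.68  0.52  1.92 -0.53  0.68 -1.41]
[-1.52 -0.71 -0.71]
23.921200357061185 24.95291233062744 [-0.25  0.08  3.01] [500.8  -18.97  35.23] 5.625
```

View pics/s1.png

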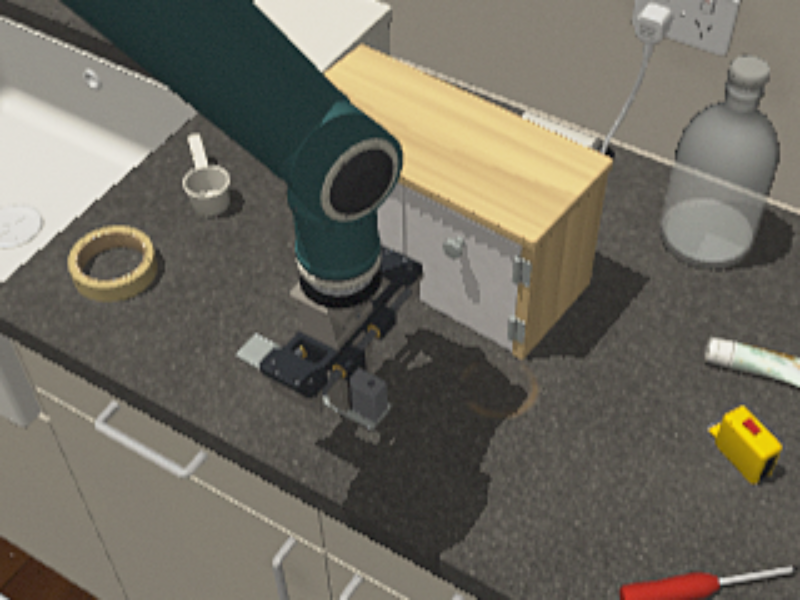

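Grip closed at 23.9 mm on the grip block, and the picture shows the gripper seated across it. Next I turn the gauge square to the doors and try the left one.

```bash
cat >> h.py <<'E'
def push(robot,y,x0,x1,z,lim=5,step=2):
    "advance gauge tip (cupboard x) from x0 to x1 along cupboard y; stop on force"
    a=np.radians(YAW); ax=np.array([np.cos(a),np.sin(a),0])
    robot.hold(.2); b=status.read_contact_force()@ax; x=x0
    while x<x1:
        x=min(x+step,x1); robot.servo_line([*cup(x-140,y),z],30)
        f=status.read_contact_force()@ax-b
        if f<-lim: break
    print("push end x",x,"f",f,"t",status.read_t(),status.read_tcp_pos()); return x,f
E
python3 - <<'E'
from cell import robot, camrig, status, kinematics
from h import *
np.set_printoptions(precision=2,suppress=True)
z=35.6
robot.servo_line([480,-10,z],80,rotation=rot(40)); print(status.read_contact_force())
robot.servo_line([*cup(-185,0),z],80,rotation=rot(YAW)); print(status.read_contact_force())
robot.servo_line([*cup(-170,73),z],100); print(status.read_contact_force(),status.read_tcp_pos(),status.read_t())
for n in("top","scene"):cv2.imwrite(f"pics/{n}2.png",camrig.read_camera(n)[:,:,::-1])
a=cv2.imread("pics/top2.png")[130:280,180:380];b=cv2.imread("pics/scene2.png")[130:280,180:380]
cv2.imwrite("pics/m2.png",cv2.convertScaleAbs(cv2.resize(np.hstack([a,b]),None,fx=2,fy=2,interpolation=2),alpha=1.5))
print(status.read_tcp_pos(),status.read_tcp_rot(),rot(YAW))
push(robot,73,-30,-8,z)
x,f=push(robot,73,-8,20,z,step=2)
E
```

```text
[-0.37 -0.84 -2.07]
[ 0.47 -0.17 -2.21]
[ 0.15 -0.69 -1.27] [491.05  98.02  35.61] 8.5
[491.09  97.88  35.65] [ 3.14 -0.12 -0.  ] [ 3.14 -0.12 -0.  ]
push end x -8 f 1.145716592952625 t 11.55 [513.4   97.1   35.61]
push end x 20 f 0.5100975411466404 t 15.25 [541.35  95.05  35.62]
```

View pics/m2.png

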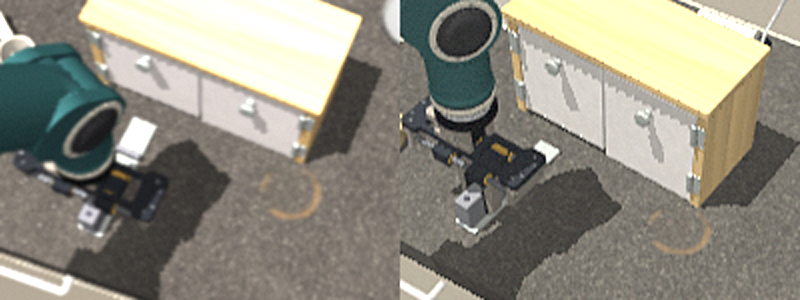

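The picture shows the blade square in front of the left door, and the push went 20 mm past the edge with no resistance, so the left gap fits. Now I withdraw and try the right door gently.

Run:
```python
from cell import robot, camrig, status, kinematics
from h import *
np.set_printoptions(precision=2,suppress=True)
z=35.6
robot.hold(.2)
robot.servo_line([*cup(-170,73),z],100); robot.servo_line([*cup(-170,-73),z],120)
push(robot,-73,-30,-10,z,step=5)
x,f=push(robot,-73,-10,10,z,lim=4,step=1)
robot.hold(.3); print(status.read_contact_force(),status.read_t())
cv2.imwrite("pics/m3.png",cv2.convertScaleAbs(cv2.resize(camrig.read_camera("scene")[130:280,200:400,::-1],None,fx=4,fy=4,interpolation=2),alpha=1.5))
```

```text
push end x -10 f -0.31531687855584645 t 18.9333 [500.78 -48.38  35.6 ]
push end x 4 f -7.3063405650295365 t 22.6333 [512.75 -49.28  35.29]
[-6.83  0.36  2.45] 22.9333
```

View pics/m3.png

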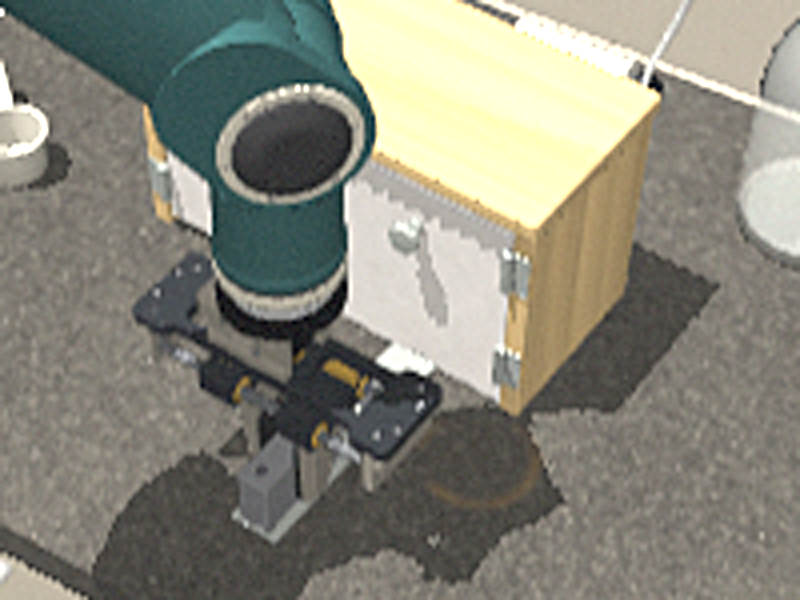

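The blade stopped dead at the right door, 7 N at nominal tip x≈+3, and the picture shows the blade tip meeting that door. I'll go back to the left gap and push it home.

Run:
```python
from cell import robot, camrig, status, kinematics
from h import *
np.set_printoptions(precision=2,suppress=True)
z=35.6
robot.servo_line([*cup(-170,-73),z],100); robot.servo_line([*cup(-170,73),z],120)
x,f=push(robot,73,-30,48,z,lim=6,step=6)
if f>-6: x,f=push(robot,73,48,58,z,lim=4,step=1)
p=cup(x-141,73); robot.servo_line([*p,z],20); robot.hold(.3); print(status.read_contact_force(),status.read_tcp_pos())
robot.servo_line([*p,35.2],20)
robot.grip(0.6); robot.hold(.3)
p=status.read_tcp_pos()
robot.servo_line([p[0],p[1],75],60)
robot.servo_line([p[0]-70,p[1]+5,170],120); robot.servo_line([400,80,230],150)
robot.hold(.3);print(status.read_contact_force(),status.read_t())
for n in("top","scene"):cv2.imwrite(f"pics/{n}4.png",camrig.read_camera(n)[:,:,::-1])
a=cv2.imread("pics/top4.png")[130:280,180:380];b=cv2.imread("pics/scene4.png")[130:280,180:380]
cv2.imwrite("pics/m4.png",cv2.convertScaleAbs(cv2.resize(np.hstack([a,b]),None,fx=2,fy=2,interpolation=2),alpha=1.5))
```

```text
push end x 48 f -0.11800883733653922 t 29.5917 [569.31  92.92  35.61]
push end x 58 f -7.9895108065410865 t 32.2917 [577.11  92.55  35.28]
[-5.92  1.1   0.07] [577.09  92.48  35.3 ]
[ 0.86  0.25 -0.7 ] 37.6333
```

View pics/m4.png

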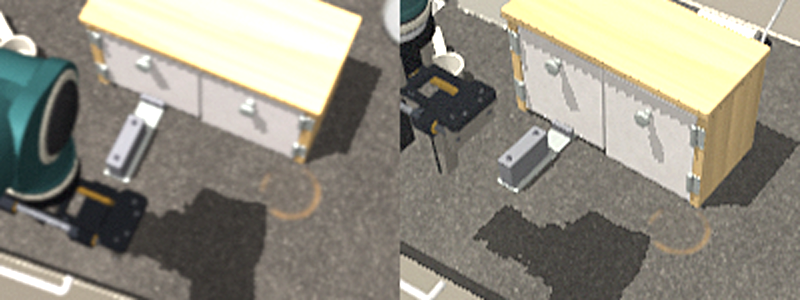

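The gauge lies square in the left gap with its cross stop at the door, in both views, and the gripper is clear. The stop contact (8 N) confirms it is home.

```bash
python3 -c "
from cell import robot, camrig, status, kinematics
print(robot.job_done(),status.read_t())"
```

```text
the job is handed in; nothing more can be done
the job is handed in; nothing more can be done
```

The gauge slid freely under the left door and jammed at the right one (about 7 N, not forced), so I left it lying in the left gap with its cross stop at the door, let go, and handed the job in at about 38 s; no verdict came back.

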